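# Clear the pressed plate and load it in the pin nest

### The job

The flat keeper plate lies under the head of the bench press, between the two guides on the bolster plate. Slide it forward along the guides until about 4 cm of its narrow tongue sticks out over the bolster's front edge, so that it can be taken there, then lift it clear, carry it to the pin nest and lower it in between the pins (do not drop it) so that it lies flat on the block, its tongue passing between the two front pins and sticking out. Let go, and leave the other loose things on the bench where they are.

Things in the scene. Friction and masses are not known exactly. Their poses are not given: they have to be found in the camera images.
- plate: loose T-shaped keeper plate, flat dark steel, 5 mm thick, 0.2 kg. Origin: underside, middle of its window; z up. Head x -32..32, y -33..33 mm; rectangular through window x -18..18, y -23..23 (a shut fingertip let down into it can pull the plate by the rim). Tongue 44 mm wide, x -32 to -87, pointing -x. Centre of mass x = -29. Starts flat on the bolster
- tongue_end (a point): point on the plate: underside, middle of the tongue's end (x = -87 mm in the plate's frame), axes as the plate's. Starts 12 to 33 mm behind the bolster's front edge; the plate tips off the bolster when more than about 55 mm sticks out
- bolster_edge (a point): point on the press: top of the grey steel bolster plate (190 mm deep, 120 wide), middle of its front edge, 55 mm above the bench, free air in front of and below it. x points level into the press (the plate slides out along -x), z up. Guides on it: 8 mm high, 16 wide, x 20 to 170 mm, inner faces 69 mm apart; the plate's 66 mm head runs between them
- press: fixed dark bench arbor press, C-shaped frame 0.30 m deep, foot 165 mm wide. Origin on the bench below bolster_edge, same axes. Column x from 200 mm back, lever at its right up and back to z = 0.54 m. Under the head an upright gripper strikes it; one tilted 30 to 50 degrees, fingers pointing forward (into the press) and down, passes
- press_head (a point): point on the press: middle of the lower front edge of its head (x = 40 mm in the press frame), 240 mm above the bolster. The head is 86 mm wide, 100 mm high and runs back from here to the column. Below it hangs the fixed ram with a 44 mm square foot, middle 72 mm behind this point, underside 150 mm above the bolster
- nest_seat (a point): point on the nest: middle of the seat on the block's top, 45 mm above the bench. The plate's origin belongs here, axes along these axes: -x is the front, the side where the tongue sticks out, z up
- nest: fixed nest, origin on the bench below nest_seat, same axes: grey steel block x -46..52, y -52..52 mm, top z = 45, on a foot 120 x 130 x 12. Eight 10 mm pins, 12 mm high, top 5 mm tapered to 5 mm: four beside the plate's head, two behind it, two before its shoulders with the tongue between; 1.75 mm play each side. A seated plate's tongue sticks out 41 mm over free air
- flange_nut_2: bystander: dark flanged nut, 46 mm across, 22 mm high; origin under its centre
- spanner: bystander: open and ring spanner lying flat, 236 x 39 x 8 mm along its x; origin under its middle
- soap_holder: bystander: soapstone holder, a thin metal bar 12 x 122 x 8 mm along its y; origin under its middle
- bush: bystander: brown turned steel bush standing, 53 mm diameter, 48 mm high; origin under its centre
Not all that is in view belongs to the job. There is more than one size of the nest; the job needs the largest.

How it is judged:
By the outcome, as a careful person would: the job done as asked, in the order asked, and still so for the second after the job is handed in, with the robot touching nothing.
It also fails if it takes over 61 s, if anything falls off the work surface, if the arm or the gripper's body presses on something with over 40 N, if the wrist force passes 120 N, or if a joint passes its speed limit or range.

### The arm

A 6-joint arm with a two-finger parallel gripper is mounted at the origin on a cart in front of the work surface, level with it; the furniture and walls round the work are solid. World frame = base frame: x ahead of the robot, y to its left, z up, the work surface at z = 0. Lengths are in m, angles in rad, forces in N, time in s.
With the tool pointing down it reaches from about 0.325 to 0.775 m from the base axis. Payload 5.5 kg.
Tool frame: the origin (TCP) lies midway between the tips of the shut fingers; the grasp point (between the pads) lies 19 mm behind it; z points along the fingers, y is the direction in which the jaws open and shut (so a half turn about z gives the same grasp; the last joint's range is limited). The gripper opens to 85 mm and grips with 20 to 120 N. Pads are 22 mm wide; open, the fingers measure 114 mm over their backs; the gripper's body (76 mm by 85 mm) begins 54 mm behind the grasp point. The pads swing forward as they close: fully open they stand 13 mm farther back than shut.
Start: joints at [-1.242, 0.091, 1.231, -0, 1.82, -0.057], TCP at [0.226, -0.556, 0.231] pointing down, gripper open.
Joint ranges: [-2.87, 2.87], [-0.86, 2.18], [0.17, 2.46], [-1.51, 4.65], [0.06, 2.69], [-2.65, 2.65]. Speed limits (rad/s): [2.57, 2.57, 3.01, 3.14, 3.14, 3.14].

### API

Orientations are given as a rotation vector (axis times angle).
In Python, from workcell import arm, get_image gives the robot as it stands. The module is installed in compiled form; this text tells all that it offers.
- The arm moves only by the tool drive_tool, never from a script. Its argument "plan" is a list of rows, each a list of 3 entries, a list of its own where there are three numbers: the turn, a rotation vector about the world's x, y, z in degrees, then the shift along the world's x, y, z in units of 40 mm (1.0 is 40 mm), then the finger opening in mm, from 0 to 85.4. In form: [[[wx, wy, wz], [dx, dy, dz], hand], ...]. A call has 1 to 12 rows; each row shifts and turns the pose as measured when the row begins; what a row does not reach is not made up. A row lasts 1/8 s, in which the tool goes at most 62.5 mm and 10.7 degrees, less where a joint would pass 70% of its speed; a pose out of reach is approached as far as the arm can. A call is refused whole if a number of a shift passes 1 or a number of a turn 10.7, either way. A call with a gripper value outside its range is refused whole. The fingers move at their own pace and stop on an object; "force" is the grip in N (left out, the last holds). Time passes only in rows, so rows that do not move let the fingers close. It gives the time, the measured TCP pose, the force and the opening at its end, in the units of the state.
- arm.sense(): the state, without advancing time (a new reading comes with each control period).
- get_image(name): name is "side" or "top" or "wrist"; returns a dict with "img" (400x640x3 uint8, red, green, blue), "fx", "fy", "cx", "cy" (pixels), "rvec" (rotation vector, rad) and "tvec" (3), from world to camera coordinates, as OpenCV has them. Camera axes: x right, y down, z forward; pixel columns grow to the right and rows downward; lengths in m; the calibration is good to about 2 mm. A picture is of the moment at which its call begins. There is no depth.
- arm.finish_job(): hands the job in, once; it reports no verdict.
The state is a dict: "time_s": time; "qpos": joint angles; "joint_vel": joint speeds; "joint_torque": joint torques, N m; "ee_pos": TCP position; "orientation": TCP orientation; "force": force on the tool from outside, world axes, zero at the start; "torque": the same for the moment, N m; "width": opening from 0.0 (shut) to 1.0 (fully open).
Only numpy, scipy, OpenCV 4.12 (cv2) and the standard library are available. Lean on these libraries where they do the work, as an engineer would, in place of code of your own. Each camera call takes 0.05 s, during which the arm holds its last target. There are 200 camera calls.

## Working session

There is one attempt and no reset: what is moved stays moved. The work goes in short steps, Python scripts to look and compute and a tool call to move; the robot and the scene stay as the last step left them, time stands still between calls to the robot, and variables do not carry over. Pictures are saved under pics/ and viewed, about 8 in all and at most 12, crops included, and the job is handed in when it is done.

Besides the shell and the picture viewer there is one more tool, called after ">>>" in YAML: its name, and indented under it one key for each argument. drive_tool: Moves the arm, as the interface text tells. Its arguments: {"type":"object","properties":{"plan":{"type":"array"},"force":{"type":"number"}},"required":["plan"]}

```bash
mkdir -p pics
cat > h.py <<'E'
from workcell import arm, get_image
import numpy as np, cv2
from scipy.spatial.transform import Rotation as R
def cam(n, save=None):
    d=get_image(n); im=d["img"][:,:,::-1].copy()
    if save: cv2.imwrite("pics/%s.png"%save, im)
    d["im"]=im; d["R"]=R.from_rotvec(np.array(d["rvec"]).ravel()).as_matrix(); d["t"]=np.array(d["tvec"]).ravel()
    return d
def ray(d,u,v):
    r=d["R"].T@np.array([(u-d["cx"])/d["fx"],(v-d["cy"])/d["fy"],1]); return -d["R"].T@d["t"], r
def on_z(d,u,v,z):
    c,r=ray(d,u,v); return c+r*(z-c[2])/r[2]
def proj(d,p):
    q=d["R"]@np.array(p)+d["t"]; return d["cx"]+d["fx"]*q[0]/q[2], d["cy"]+d["fy"]*q[1]/q[2]
E
python3 - <<'E'
from h import *
a=cam("top"); b=cam("side")
cv2.imwrite("pics/a.png",a["im"]); cv2.imwrite("pics/b.png",b["im"])
for d in(a,b): print(-d["R"].T@d["t"], d["R"][2], d["fx"])
s=arm.sense(); print(s)
import pickle; pickle.dump((a,b),open("ab.pkl","wb"))
E
```

```text
[0.41489456 0.0176034  1.13543828] [ 0.1392157  -0.00111393 -0.99026145] 373.2734619711549
[1.10067194 0.86568751 0.83928566] [-0.46237168 -0.71521834 -0.52409461] 476.4220165613981
{'time_s': 0.1, 'qpos': array([-1.24169248e+00,  9.18235961e-02,  1.23177357e+00, -1.38509081e-05,
        1.81980445e+00, -5.66948616e-02]), 'joint_vel': array([-0.00017806, -0.00089539, -0.00344969,  0.00083667, -0.00180184,
       -0.00190742]), 'joint_torque': array([ 3.31815514e-03, -4.60217643e+01, -4.19218540e+01,  2.34962897e-06,
        1.06300213e-02, -2.05050372e-05]), 'ee_pos': array([ 0.22569437, -0.55565958,  0.2302354 ]), 'orientation': array([-3.08156791e+00, -6.01911412e-01,  4.06495060e-04]), 'force': array([ 0.60262371, -0.5311138 ,  0.09720707]), 'torque': array([-0.03050896, -0.01536417,  0.04231098]), 'width': 0.9991718356474435}
```

View pics/a.png

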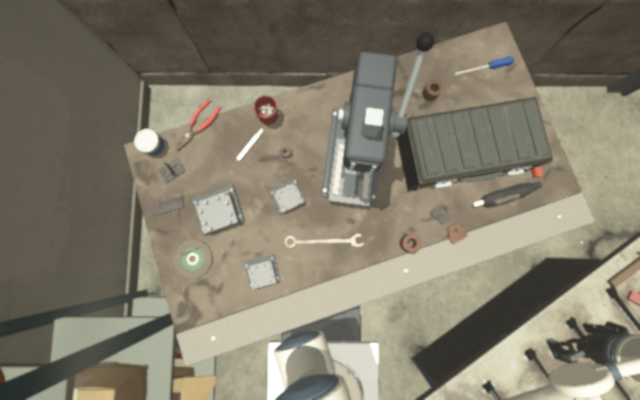

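View pics/b.png

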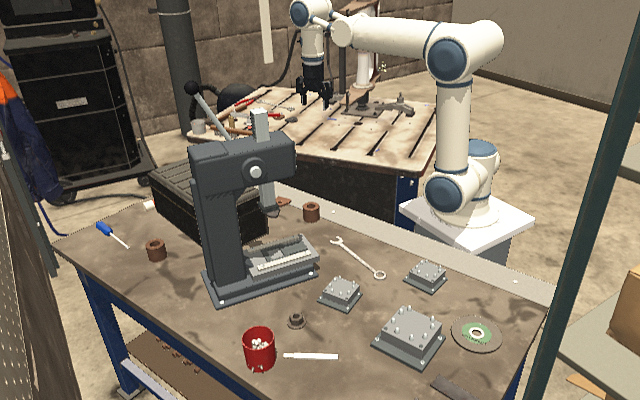

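The top view shows the press with the bolster front edge at about (350,203), the largest nest at (218,210), smaller nests at (288,196) and (262,272), and the spanner at (323,240). The side view agrees: the largest nest is at (410,330). I'll enlarge the two work areas next.

Run:
```python
from h import *
import pickle
a,b=pickle.load(open("ab.pkl","rb"))
z=lambda im,x,y,w,h,s: cv2.resize(im[y:y+h,x:x+w],None,fx=s,fy=s,interpolation=cv2.INTER_CUBIC)
L=z(a["im"],315,95,70,120,5); N=z(a["im"],185,175,66,66,5); 
S=z(b["im"],230,220,100,75,4); N2=z(b["im"],362,295,100,75,4)
out=np.zeros((600,800,3),np.uint8); out[:600,:350]=L; out[:270,350:680]=N[:270]; out[300:600,350:750]=S
cv2.imwrite("pics/c.png",out); 
print("edge guess",on_z(a,326,203,.055),on_z(a,370,207,.055))
for p in [(0,0,0),(.5,0,.0)]: print(proj(a,p))
```

```text
edge guess [ 0.55161629 -0.00758794  0.055     ] [ 0.54031746 -0.13579038  0.055     ]
(np.float64(322.85132388437904), np.float64(396.9372750990824))
(np.float64(323.08167992915), np.float64(222.08266859782486))
```

View pics/c.png

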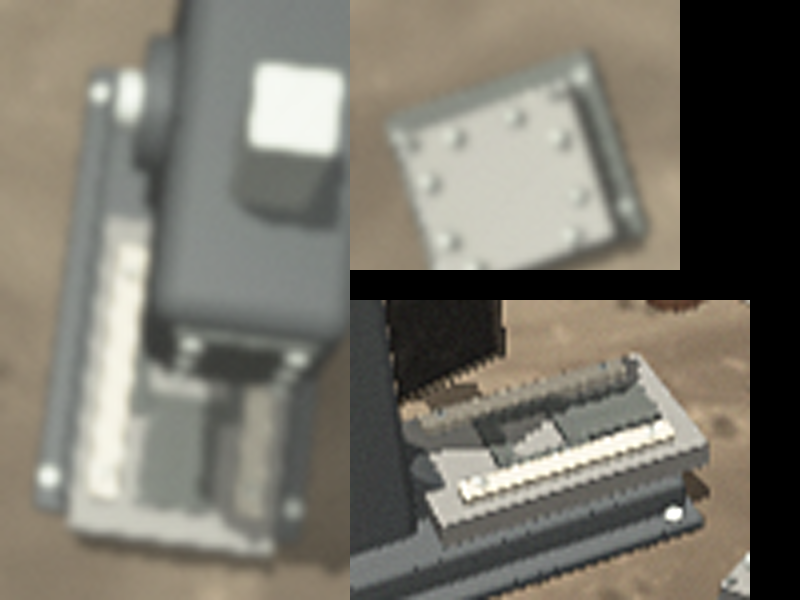

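The crop shows the bolster front corners at about (329,202) and (369,205.4), with the tongue end at about (343–355,196) and the window further back under the head. I'll work out the poses and view the nest whole.

Run:
```python
from h import *
import pickle
a,b=pickle.load(open("ab.pkl","rb"))
l=on_z(a,329,202,.055); r=on_z(a,369,205.4,.055)
print("edge",l,r,(l+r)/2,"width",np.linalg.norm(l-r),"yaw",np.degrees(np.arctan2(*(l-r)[[0,1]]*[-1,1])))
print("tongue end",on_z(a,349,196.1,.06))
Rm=R.from_rotvec(arm.sense()["orientation"]).as_matrix(); print(np.round(Rm,3))
z=lambda im,x,y,w,h,s: cv2.resize(im[y:y+h,x:x+w],None,fx=s,fy=s,interpolation=cv2.INTER_CUBIC)
w=cam("wrist"); print("wristcam pos rel tcp, in tool", Rm.T@(-w["R"].T@w["t"]-arm.sense()["ee_pos"]), Rm.T@w["R"][2],"up", Rm.T@-w["R"][1], w["fx"])
out=np.zeros((550,800,3),np.uint8); out[:400,:400]=z(a["im"],188,180,66,66,6.0606)[:400,:400]; out[:320,400:800]=z(b["im"],368,300,80,64,5)
cv2.imwrite("pics/d.png",out)
```

```text
edge [ 0.55458831 -0.01634306  0.055     ] [ 0.54500172 -0.13295044  0.055     ] [ 0.54979502 -0.07464675  0.055     ] width 0.11700078206037479 yaw -4.69985884475607
tongue end [ 0.57146612 -0.07443815  0.06      ]
[[ 0.926  0.376 -0.001]
 [ 0.376 -0.926  0.002]
 [ 0.    -0.002 -1.   ]]
wristcam pos rel tcp, in tool [ 0.06879983 -0.00046399 -0.14252467] [-2.79530682e-01 -6.54902183e-04  9.60136537e-01] up [ 9.60136745e-01 -3.65114633e-04  2.79530493e-01] 311.4188451396234
```

View pics/d.png

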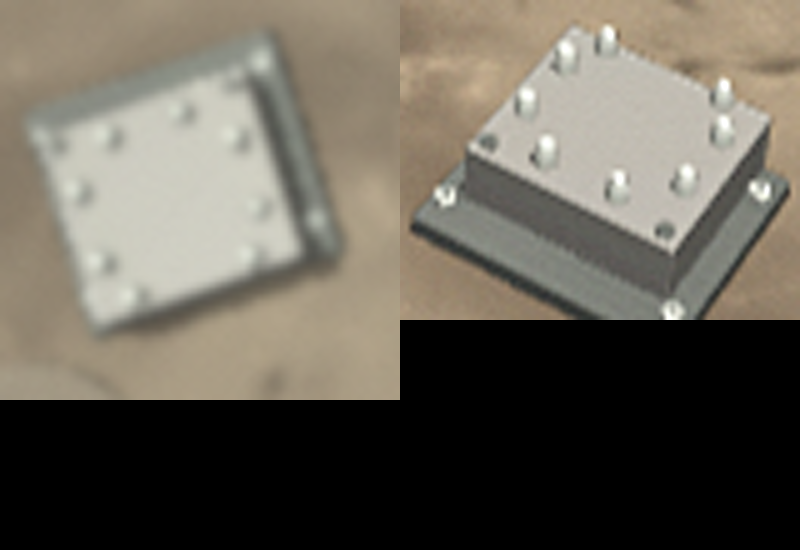

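Top crop: the nest pins are two at the back (107,137),(182,112), four at the sides, and the front pair with the wide gap at (130,295),(253,255). So the nest's front faces the robot, with a yaw of about +20°. Now I'll go to a standoff in front of the press, tilted.

>>> drive_tool:
  plan:
    - [[0,0,-9],[0.47,0.98,0],0]
    - [[0,0,-9],[0.47,0.98,0],0]
    - [[0,0,-9],[0.47,0.98,0],0]
    - [[0,0,0],[0.47,0.98,0],0]
    - [[0,0,0],[0.47,0.98,0],0]
    - [[0,0,0],[0.47,0.98,0],0]
    - [[0,0,0],[0.47,0.98,0],0]
    - [[-0.86,-10.45,0],[0.47,0.98,0],0]
    - [[-0.86,-10.45,0],[0.47,0.98,0],0]
    - [[-0.86,-10.45,0],[0.47,0.98,0],0]
    - [[-0.86,-10.45,0],[0.47,0.98,0],0]
    - [[0,0,0],[0.47,0.98,0],0]

```text
time_s: 1.65
ee_pos: [0.4936, -0.091, 0.2246]
orientation: [-2.937, 0.147, -1.085]
force: [0.9, 0.9, 0.5]
width: -0.001
```

```bash
cat >> h.py <<'E'
def want(yaw,tilt):  # tool x ahead at yaw, fingers tilted forward; degrees
    return R.from_euler('Z',yaw,degrees=True)*R.from_euler('y',-tilt,degrees=True)*R.from_matrix(np.diag([1,-1,-1.]))
def turn(yaw,tilt):
    s=arm.sense(); d=want(yaw,tilt)*R.from_rotvec(s["orientation"]).inv(); return np.degrees(d.as_rotvec()).round(2)
E
python3 - <<'E'
from h import *
import pickle
w=cam("wrist"); pickle.dump(w,open("w1.pkl","wb"))
print(turn(-4.7,42), arm.sense()["ee_pos"])
for n,p in dict(edge=(.5498,-.0746,.055),win=(.658,-.0835,.06)).items(): print(n,proj(w,p))
cv2.imwrite("pics/e.png",cv2.resize(w["im"],(800,500)))
E
```

```text
[-2.56 -1.34 -0.29] [ 0.49492592 -0.08459045  0.2252907 ]
edge (np.float64(304.36787028506933), np.float64(241.00356615489983))
win (np.float64(305.35528951778963), np.float64(152.557291973492))
```

View pics/e.png

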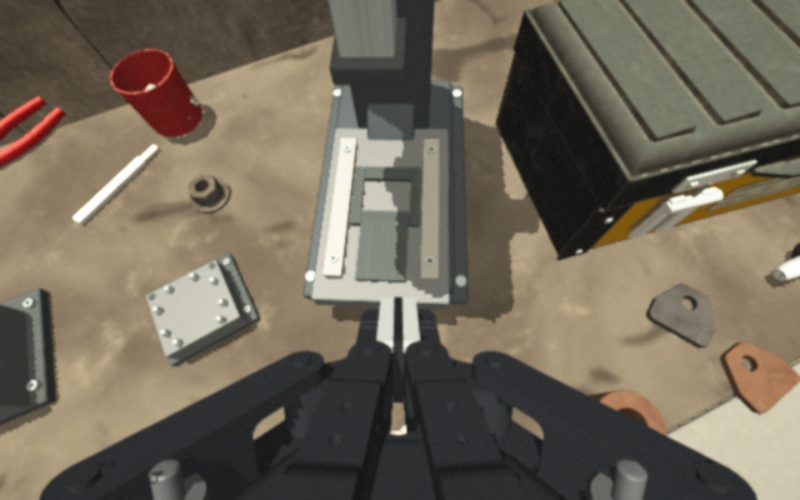

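The wrist view (800 px scale) shows bolster front corners (313,300),(449,303), tongue end corners (357,279),(405,280), and the plate's window from about (363,180) to (412,211). Next, a tighter crop for exact corners.

Run:
```python
from h import *
import pickle
w=pickle.load(open("w1.pkl","rb"))
c=w["im"][120:250,240:370]
cv2.imwrite("pics/f.png",cv2.resize(cv2.convertScaleAbs(c,alpha=1.4),None,fx=4.6,fy=4.6,interpolation=cv2.INTER_CUBIC))
```

```text
(no output)
```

View pics/f.png

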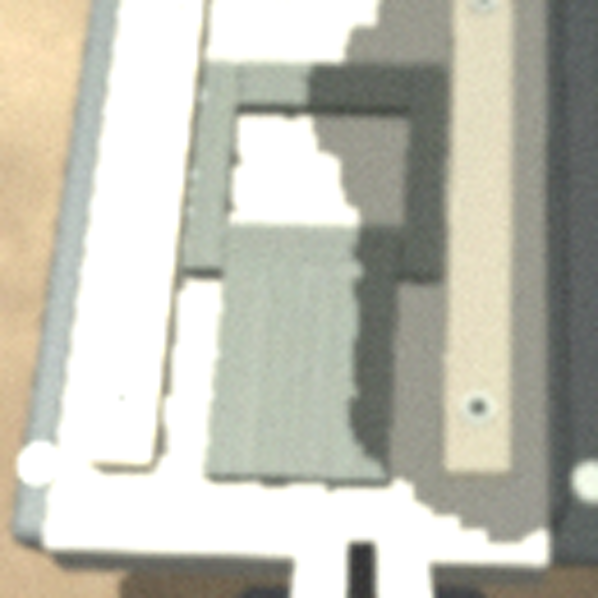

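The crop (x4.6, offset 240,120) shows tongue end (205,473)–(386,473), near rim (228,224)–(405,224), far rim at y≈103 (237 to 410), and bolster front corners (46,550),(550,561).

Run:
```python
from h import *
import pickle
w=pickle.load(open("w1.pkl","rb"))
f=lambda u,v,z: on_z(w,240+u/4.6-.4,120+v/4.6-.4,z)
P=dict(el=f(46,550,.055),er=f(550,561,.055),tl=f(205,473,.06),tr=f(386,473,.06),nl=f(228,224,.06),nr=f(405,224,.06),fl=f(237,103,.06),fr=f(410,103,.06))
for k,v in P.items(): print(k,v.round(4))
e=(P["el"]+P["er"])/2; d=P["el"]-P["er"]; print("edge",e,np.linalg.norm(d),np.degrees(np.arctan2(-d[0],d[1])))
t=(P["tl"]+P["tr"])/2; n=(P["nl"]+P["nr"])/2; fa=(P["fl"]+P["fr"])/2
print("lens",np.linalg.norm(n-t),np.linalg.norm(fa-n),"yaw",np.degrees(np.arctan2(*(fa-t)[[1,0]])))
x=np.array([np.cos(np.radians(-4.7)),np.sin(np.radians(-4.7)),0]); y=np.array([-x[1],x[0],0])
for q in(t,n,fa,(n+fa)/2): print((q-e)@x,(q-e)@y,q)
```

```text
el [ 0.5577 -0.0153  0.055 ]
er [ 0.5435 -0.133   0.055 ]
tl [ 0.5713 -0.0543  0.06  ]
tr [ 0.567 -0.097  0.06 ]
nl [ 0.6384 -0.063   0.06  ]
nr [ 0.6335 -0.1081  0.06  ]
fl [ 0.6751 -0.0671  0.06  ]
fr [ 0.6699 -0.113   0.06  ]
edge [ 0.55057467 -0.07414369  0.055     ] 0.11851926997013654 -6.860982083698147
lens 0.06747481536031978 0.03688276482802239 yaw -7.9212500673027355
0.018669542848447414 -1.4416854129838556e-06 [ 0.56918132 -0.07567488  0.06      ]
0.08600449957129243 -0.004343596800311097 [ 0.63593406 -0.08551976  0.06      ]
0.1228558671979639 -0.0058651241260973186 [ 0.67253684 -0.09005572  0.06      ]
0.10443018338462816 -0.005104360463204201 [ 0.65423545 -0.08778774  0.06      ]
```

>>> drive_tool:
  plan:
    - [[-2.4,-1.3,-2.2],[0.3,-0.02,0.1],0]
    - [[0,0,0],[0.7,-0.02,-0.55],0]
    - [[0,0,0],[0.7,-0.02,-0.6],0]
    - [[0,0,0],[0.7,-0.02,-0.6],0]
    - [[0,0,0],[0.7,-0.02,-0.6],0]
    - [[0,0,0],[0.5,0,-0.6],0]
    - [[0,0,0],[0.3,0,-0.4],0]
    - [[0,0,0],[0,0,0],0]
    - [[0,0,0],[0,0,0],0]

```text
time_s: 2.82
ee_pos: [0.6541, -0.085, 0.0909]
orientation: [2.894, -0.157, 1.109]
force: [-0.7, 0.5, 0.1]
width: 0.001
```

Run:
```python
from h import *
import pickle
w=cam("wrist"); pickle.dump(w,open("w2.pkl","wb"))
s=arm.sense(); print(turn(-6.7,42), s["ee_pos"], s["force"], s["qpos"].round(2))
print("to go",(np.array([.657,-.0882,.066])-s["ee_pos"])/.04)
cv2.imwrite("pics/g.png",w["im"])
```

```text
[-0.01 -0.06 -0.5 ] [ 0.65402253 -0.08497706  0.09091335] [ 0.48848176  0.52554857 -0.3465851 ] [-0.22 -0.3   2.    0.11  0.71  1.4 ]
to go [ 0.07443677 -0.0805736  -0.62283373]
```

View pics/g.png

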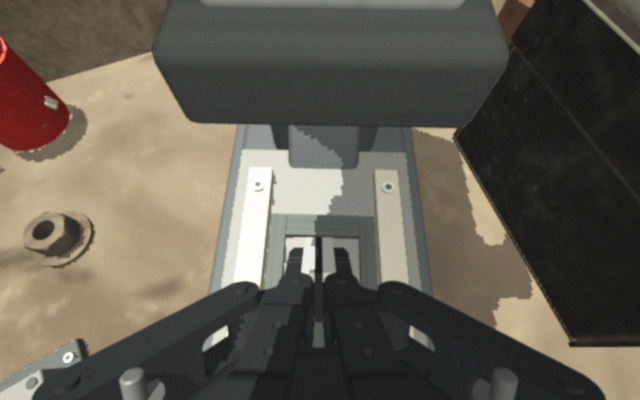

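The wrist view shows the shut fingertips (centre ~319,250) hovering over the window (285–360 wide, far rim at y≈236), laterally centred. I'll lower them in now.

>>> drive_tool:
  plan:
    - [[0,0,0],[0.05,-0.05,-0.25],0]
    - [[0,0,0],[0.03,-0.03,-0.2],0]
    - [[0,0,0],[0,0,-0.12],0]
    - [[0,0,0],[0,0,-0.07],0]
    - [[0,0,0],[0,0,0],0]
    - [[0,0,0],[0,0,0],0]

```text
time_s: 3.62
ee_pos: [0.6575, -0.0888, 0.0662]
orientation: [2.891, -0.157, 1.114]
force: [0.1, -0.3, -0.4]
width: -0.003
```

>>> drive_tool:
  plan:
    - [[0,0,0],[0,0,-0.05],0]
    - [[0,0,0],[0,0,0],0]

```text
time_s: 3.88
ee_pos: [0.6577, -0.0888, 0.0647]
orientation: [2.891, -0.157, 1.115]
force: [-0.6, -0.4, -0.8]
width: 0.005
```

>>> drive_tool:
  plan:
    - [[0,0,0],[0,0,-0.05],0]
    - [[0,0,0],[0,0,0],0]

```text
time_s: 4.12
ee_pos: [0.6577, -0.0888, 0.0626]
orientation: [2.89, -0.157, 1.115]
force: [-0.1, -0.3, 0.8]
width: 0.002
```

>>> drive_tool:
  plan:
    - [[0,0,0],[-0.18,0.021,0],0]
    - [[0,0,0],[-0.18,0.021,0],0]
    - [[0,0,0],[-0.18,0.021,0],0]
    - [[0,0,0],[-0.18,0.021,0],0]
    - [[0,0,0],[-0.18,0.021,0],0]
    - [[0,0,0],[-0.18,0.021,0],0]
    - [[0,0,0],[-0.18,0.021,0],0]
    - [[0,0,0],[-0.18,0.021,0],0]
    - [[0,0,0],[0,0,0],0]
    - [[0,0,0],[0,0,0],0]

```text
time_s: 5.38
ee_pos: [0.5962, -0.0817, 0.0637]
orientation: [2.889, -0.157, 1.118]
force: [0.2, -0.4, 0.5]
width: -0.003
```

Run:
```python
from h import *
import pickle
w=cam("wrist"); a=cam("top"); b=cam("side"); pickle.dump((w,a,b),open("w3.pkl","wb"))
s=arm.sense(); print(turn(-6.7,42), s["ee_pos"], s["force"])
o=np.zeros((500,800,3),np.uint8); o[:500,:400]=cv2.resize(w["im"][190:400,236:404],(400,500)); o[:400,400:]=cv2.resize(b["im"][220:300,240:320],(400,400))
cv2.imwrite("pics/i.png",o)
```

```text
[ 0.07  0.29 -0.48] [ 0.59629456 -0.08168253  0.063587  ] [ 0.5007574  -0.29200915  0.76744053]
```

View pics/i.png

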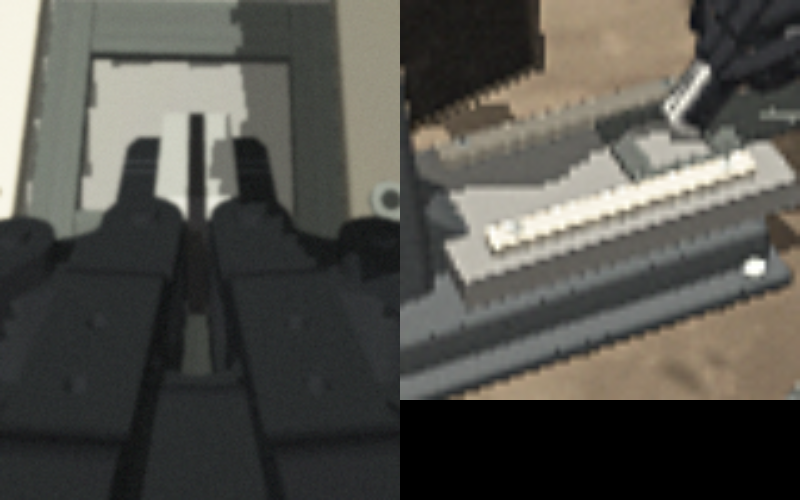

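The wrist crop shows the far rim at y≈50 (x 90–290) with the fingers inside the window. The plate has followed, so I'll measure the far rim.

Run:
```python
from h import *
import pickle
w=pickle.load(open("w3.pkl","rb"))[0]
x=np.array([.9932,-.1167,0]); y=np.array([.1167,.9932,0]);e=np.array([.5506,-.0741,.055])
for n,(u,v) in dict(fl=(90,51),fr=(290,51),hl=(40,3),gapmid=(197,115)).items():
    p=on_z(w,236+u/2.381-.3,190+v/2.381-.3,.06); print(n,p.round(4),((p-e)@x).round(4),((p-e)@y).round(4))
```

```text
fl [ 0.6217 -0.0603  0.06  ] 0.069 0.022
fr [ 0.6167 -0.1062  0.06  ] 0.0694 -0.0242
hl [ 0.6354 -0.0491  0.06  ] 0.0813 0.0348
gapmid [ 0.6036 -0.0832  0.06  ] 0.0537 -0.0028
```

>>> drive_tool:
  plan:
    - [[0,0,0],[-0.06,0.007,0],0]
    - [[0,0,0],[-0.06,0.007,0],0]
    - [[0,0,0],[0,0,0],0]
    - [[0,0,0],[0.1,-0.012,0.02],0]
    - [[0,0,0],[0,0,0.3],0]
    - [[0,0,0],[-0.2,0.02,0.5],0]
    - [[0,0,0],[-0.7,0.08,0.6],0]
    - [[0,0,0],[-0.8,0.1,0.6],85]
    - [[0,0,0],[-0.8,0.1,0.3],85]
    - [[0,0,0],[-0.3,0.03,0.1],85]
    - [[0,0,0],[0,0,0],85]
    - [[0,0,0],[0,0,0],85]

```text
time_s: 7.02
ee_pos: [0.5062, -0.0723, 0.1669]
orientation: [2.901, -0.156, 1.092]
force: [0.6, -0.8, -0.3]
width: 0.997
```

Run:
```python
from h import *
import pickle
w=cam("wrist"); pickle.dump(w,open("w4.pkl","wb"))
s=arm.sense(); print(turn(-6.7,15), s["ee_pos"], s["force"],s["width"])
cv2.imwrite("pics/j.png",cv2.resize(w["im"][60:310,140:490],None,fx=2.2,fy=2.2))
```

```text
[ 2.93 26.09 -0.52] [ 0.50619559 -0.07226192  0.16693292] [-0.14311134  0.33890192  0.50291422] 0.9971379855372341
```

View pics/j.png

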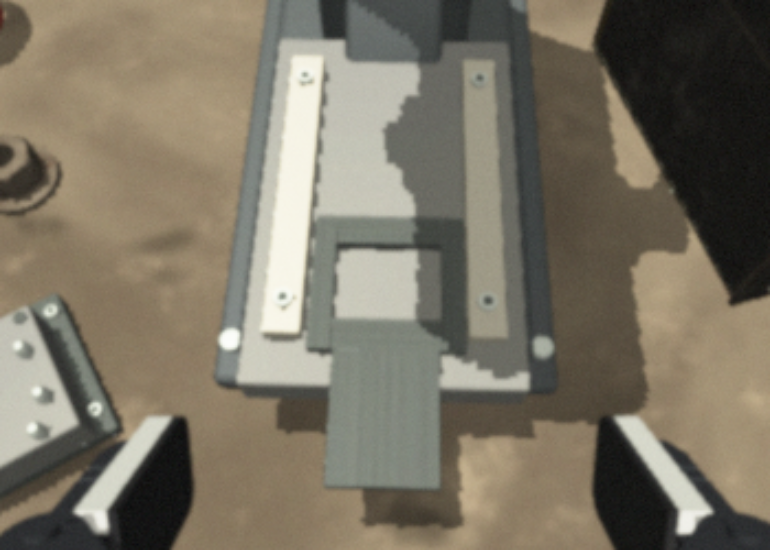

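The tongue now sticks out over the edge: tongue end (326,487)–(440,487), bolster front edge at y≈388, window near rim y≈320. I'll measure it.

Run:
```python
from h import *
import pickle
w=pickle.load(open("w4.pkl","rb"))
x=np.array([.9932,-.1167,0]); y=np.array([.1167,.9932,0]);e=np.array([.5506,-.0741,.055])
f=lambda u,v,z=.06: on_z(w,140+u/2.2-.3,60+v/2.2-.3,z)
for n,q in dict(tl=f(326,487),tr=f(440,487),nl=f(334,320),nr=f(442,320),fl=f(337,243),fr=f(441,243),el=f(237,383,.055),er=f(530,390,.055)).items(): print(n,q.round(4),((q-e)@x).round(4),((q-e)@y).round(4))
s=arm.sense(); Rm=R.from_rotvec(s["orientation"])
# grasp point target: press x=-24, plate mid height; tilt 15; pads grasp 19mm behind TCP
m=(f(326,487)+f(440,487))/2
for tilt in(15,):
    tz=want(-6.7,tilt).as_matrix()[:,2]; g=m+x*.015; g[2]=.0575; t=g+.019*tz; print("grasp",g,"TCP",t,"shift",(t-s["ee_pos"])/.04)
```

```text
tl [ 0.5123 -0.0484  0.06  ] -0.0411 0.0211
tr [ 0.5077 -0.0907  0.06  ] -0.0407 -0.0215
nl [ 0.5799 -0.0562  0.06  ] 0.027 0.0212
nr [ 0.5751 -0.1008  0.06  ] 0.0274 -0.0237
fl [ 0.6165 -0.0601  0.06  ] 0.0639 0.0216
fr [ 0.6116 -0.1054  0.06  ] 0.0643 -0.024
el [ 0.5585 -0.0148  0.055 ] 0.0009 0.0598
er [ 0.5428 -0.1326  0.055 ] -0.0009 -0.059
grasp [ 0.52487196 -0.07127848  0.0575    ] TCP [ 0.52975593 -0.07185221  0.03914741] shift [ 0.58900852  0.01024264 -3.19463772]
```

Measured overhang is about 41 mm. I'll reduce the tilt to 15° and straddle the tongue.

>>> drive_tool:
  plan:
    - [[0.98,8.7,-0.17],[0,0,0],85]
    - [[0.98,8.7,-0.17],[0,0,0],85]
    - [[0.98,8.7,-0.17],[0,0,0],85]
    - [[0,0,0],[0.2,0,-0.5],85]
    - [[0,0,0],[0.2,0,-0.7],85]
    - [[0,0,0],[0.19,0,-0.7],85]
    - [[0,0,0],[0,0,-0.3],85]
    - [[0,0,0],[0,0,0],85]
    - [[0,0,0],[0,0,0],85]

```text
time_s: 8.2
ee_pos: [0.5306, -0.0714, 0.0753]
orientation: [3.097, -0.18, 0.388]
force: [-0.2, 0.1, -0.2]
width: 0.99
```

Run:
```python
from h import *
s=arm.sense(); print(turn(-6.7,15),s["force"],(np.array([.5298,-.0718,.0391])-s["ee_pos"])/.04)
```

```text
[-0.04 -0.72 -0.04] [-0.19631568  0.09145972 -0.23862732] [-0.01985964 -0.00966956 -0.90432646]
```

>>> drive_tool:
  plan:
    - [[0,-0.7,0],[-0.02,-0.01,-0.5],85]
    - [[0,0,0],[0,0,-0.3],85]
    - [[0,0,0],[0,0,-0.12],85]
    - [[0,0,0],[0,0,0],85]
    - [[0,0,0],[0,0,0],55]
    - [[0,0,0],[0,0,0],55]
    - [[0,0,0],[0,0,0],20]
    - [[0,0,0],[0,0,0],20]
    - [[0,0,0],[0,0,0],20]
    - [[0,0,0],[0,0,0],20]
  force: 80

```text
time_s: 9.45
ee_pos: [0.5331, -0.0726, 0.0453]
orientation: [3.091, -0.18, 0.424]
force: [-0.5, 0.4, 1.1]
width: 0.483
```

>>> drive_tool:
  plan:
    - [[0,0,0],[0,0,0.1],20]
    - [[0,0,0],[0,0,0.2],20]
    - [[0,0,0],[0,0,0.25],20]
    - [[0,0,0],[0,0,0.25],20]
    - [[0,0,0],[0,0,0.2],20]
    - [[0,0,0],[0,0,0],20]
    - [[0,0,0],[0,0,0],20]

```text
time_s: 10.32
ee_pos: [0.5324, -0.0725, 0.0873]
orientation: [3.092, -0.18, 0.421]
force: [-0.0, 0.3, -2.5]
width: 0.483
```

Run:
```python
from h import *
import pickle
w=cam("wrist"); b=cam("side"); pickle.dump((w,b),open("w5.pkl","wb"))
s=arm.sense(); print(turn(-6.7,15),s["ee_pos"],s["force"],s["width"])
o=np.zeros((400,800,3),np.uint8); o[:,:400]=cv2.resize(w["im"][40:340,170:470],(400,400)); o[:400,400:]=cv2.resize(b["im"][190:300,230:340],(400,400))
cv2.imwrite("pics/k.png",o)
```

```text
[ 0.08  0.49 -0.03] [ 0.5323782  -0.07246191  0.0871538 ] [-0.51139044 -0.16974019 -1.58961701] 0.489808916539933
```

View pics/k.png

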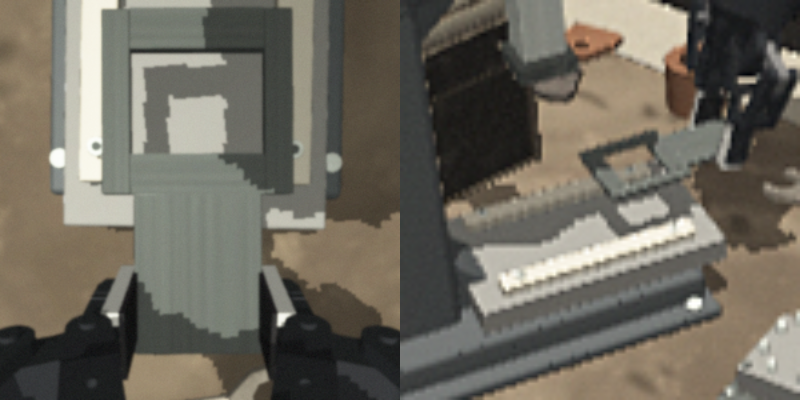

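The plate is held and lifted clear. In the left crop, head corners are at (103,10),(292,10),(103,192),(293,193), window at (130,50)–(263,153), and tongue end at y≈352. I'll compute the plate's pose in the hand from these corners, and the nest pose from the first pictures.

```bash
cat > pn.py <<'E'
from h import *
import pickle
w,b=pickle.load(open("w5.pkl","rb"))
uv=np.array([(103,10),(292,10),(103,192),(293,193),(130,50),(263,50),(130,153),(263,153),(135,352),(255,352)],float)/1.33333+[170,40]
P=np.array([(32,33),(32,-33),(-32,33),(-32,-33),(18,23),(18,-23),(-18,23),(-18,-23),(-87,22),(-87,-22)])/1000.; P=np.c_[P,np.full(10,.005)]
g=cv2.cvtColor(w["im"],cv2.COLOR_BGR2GRAY)
uv2=cv2.cornerSubPix(g,uv.astype(np.float32).reshape(-1,1,2),(3,3),(-1,-1),(3,30,.01)).reshape(-1,2)
print((uv2-uv).round(1).tolist())
K=np.array([[w["fx"],0,w["cx"]],[0,w["fy"],w["cy"]],[0,0,1]])
s=arm.sense(); T=R.from_rotvec(s["orientation"])
for q in(uv,uv2):
    ok,rv,tv=cv2.solvePnP(P,q.astype(float),K,None)
    pr=cv2.projectPoints(P,rv,tv,K,None)[0].reshape(-1,2); print("err",np.abs(pr-q).max(1).round(1))
    Rw=w["R"].T@cv2.Rodrigues(rv)[0]; p=w["R"].T@(tv.ravel()-w["t"])
    print("plate pos",p.round(4),"x axis",Rw[:,0].round(3),"z",Rw[:,2].round(3),"yaw",np.degrees(np.arctan2(Rw[1,0],Rw[0,0])).round(2),"pitch up",np.degrees(np.arcsin(Rw[2,0])).round(2),"origin-TCP",(p-s["ee_pos"]).round(4))
E
python3 pn.py
python3 - <<'E'
from h import *
import pickle
a,b=pickle.load(open("ab.pkl","rb"))
f=lambda u,v: on_z(a,188+u/6.06-.4,180+v/6.06-.4,.054)
k=np.array([f(*q) for q in [(107,137),(182,112),(235,138),(260,205),(78,190),(103,263),(130,295),(253,255)]]); print(k.round(4))
print("wristhigh")
E
```

```text
[[-1.5, -1.0], [-0.7, -2.1], [-0.7, 1.4], [-0.1, -0.4], [0.3, 2.2], [-0.9, 2.3], [1.2, -0.6], [-0.7, -0.8], [-1.6, 1.3], [0.0, 0.0]]
err [0.2 0.3 0.8 1.3 0.8 0.1 0.5 0.4 1.7 2.8]
plate pos [ 0.5961 -0.0803  0.0935] x axis [ 0.993 -0.121 -0.01 ] z [0.012 0.012 1.   ] yaw -6.93 pitch up -0.59 origin-TCP [ 0.0637 -0.0078  0.0064]
err [1.2 1.6 0.6 1.5 2.  2.4 1.2 1.2 1.8 2.8]
plate pos [ 0.596  -0.08    0.0938] x axis [ 0.993 -0.118 -0.013] z [0.015 0.013 1.   ] yaw -6.79 pitch up -0.76 origin-TCP [ 0.0636 -0.0075  0.0066]
[[0.5528 0.3449 0.054 ]
 [0.5651 0.3093 0.054 ]
 [0.5526 0.2832 0.054 ]
 [0.5202 0.27   0.054 ]
 [0.5271 0.3577 0.054 ]
 [0.4921 0.3441 0.054 ]
 [0.4769 0.3305 0.054 ]
 [0.4962 0.2725 0.054 ]]
wristhigh
```

The plate is level in the hand to within 1°, yaw -6.8°, and its origin is 64 mm ahead of the TCP. The nest from the top view has its seat at about (0.523, 0.314), yaw about 20°. I'll carry the plate to a standoff right of the nest, where the wrist camera can see the pins past it.

>>> drive_tool:
  plan:
    - [[0,0,0],[-0.7,0.08,0.4],20]
    - [[0,0,0],[-1,0.12,0.4],20]
    - [[0,0,3.4],[0.1,0.6,0.13],20]
    - [[0,0,3.4],[0.17,0.72,0.13],20]
    - [[0,0,3.4],[0.17,0.72,0.13],20]
    - [[0,0,3.4],[0.17,0.72,0.13],20]
    - [[0,0,3.4],[0.17,0.72,0.13],20]
    - [[0,0,3.4],[0.17,0.72,0.13],20]
    - [[0,0,3.4],[0.17,0.72,0.13],20]
    - [[0,0,3.0],[0.17,0.6,0.13],20]
    - [[0,0,0],[0,0,0],20]
    - [[0,0,0],[0,0,0],20]

```text
time_s: 11.92
ee_pos: [0.5122, 0.1628, 0.1571]
orientation: [-3.018, -0.556, -0.398]
force: [-0.9, -0.3, -2.6]
width: 0.482
```

Run:
```python
from h import *
import pickle
w=cam("wrist"); pickle.dump(w,open("w6.pkl","wb"))
s=arm.sense(); print(turn(20,15),s["ee_pos"],s["force"],s["width"])
print("seat px",proj(w,(.523,.314,.045)))
cv2.imwrite("pics/l.png",cv2.resize(w["im"][20:330,0:413],None,fx=1.9,fy=1.9,interpolation=cv2.INTER_CUBIC))
```

```text
[ 0.01  0.06 -0.86] [0.51219075 0.16268968 0.15722816] [ 0.20175772 -0.36002547 -1.96169449] 0.48285783430424734
seat px (np.float64(158.75626010581843), np.float64(151.02323560714885))
```

View pics/l.png

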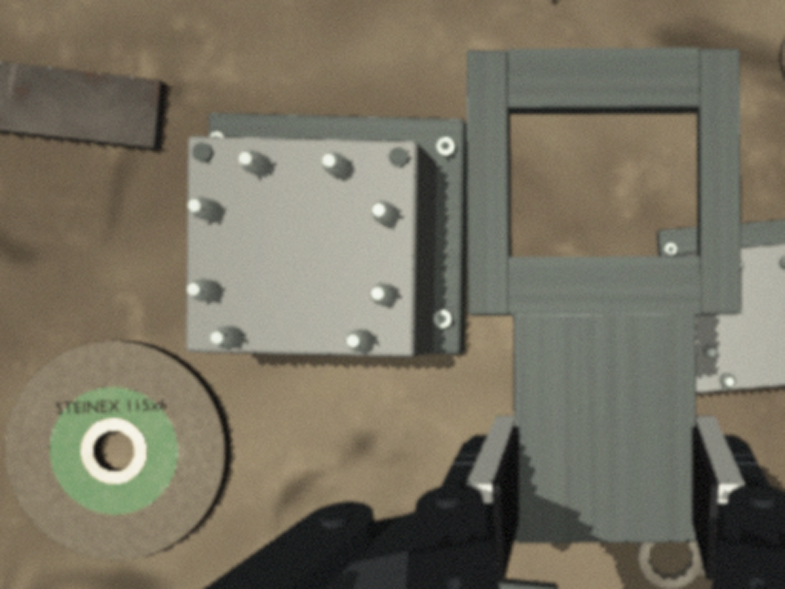

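The wrist view clearly shows the eight pin tips of the large nest (e.g. (247,158),(330,160),(379,208),(353,341)), block corners (188,137),(416,142),(187,350),(415,356), and the held plate (head (467,50)–(740,313), tongue end y≈542). I'll compute both poses from this picture.

```bash
cat > pl.py <<'E'
from h import *
import pickle
w=pickle.load(open("w6.pkl","rb")); s=arm.sense()
K=np.array([[w["fx"],0,w["cx"]],[0,w["fy"],w["cy"]],[0,0,1]])
g=cv2.cvtColor(w["im"],cv2.COLOR_BGR2GRAY)
px=lambda q: np.array(q,float)/1.9+[0,20]-.25
# nest: block corners (z .045) and pin tips (z .057)
C=[on_z(w,*p,.045) for p in px([(188,137),(416,142),(187,350),(415,356)])]
fl,fr,nl,nr=C; print("block",np.linalg.norm(fl-fr),np.linalg.norm(nl-nr),np.linalg.norm(fl-nl),np.linalg.norm(fr-nr))
Mb=np.array([(52,52),(52,-52),(-46,52),(-46,-52)])/1e3
def fit(M,W):
    M=np.asarray(M);W=np.asarray(W)[:,:2]; m,c=M.mean(0),W.mean(0); H=(M-m).T@(W-c)
    th=np.arctan2(H[0,1]-H[1,0],H[0,0]+H[1,1]); Q=np.array([[np.cos(th),-np.sin(th)],[np.sin(th),np.cos(th)]])
    t=c-Q@m; return t,np.degrees(th),(np.linalg.norm(W-(M@Q.T+t),axis=1)*1e3).round(1)
print("nest by block",fit(Mb,C))
pins=[]
for p in px([(247,158),(330,160),(379,208),(376,292),(195,206),(194,289),(217,337),(353,341)]):
    x,y=np.round(p).astype(int); q=g[y-4:y+5,x-4:x+5].astype(float); q=np.clip(q-205,0,None); yy,xx=np.mgrid[-4:5,-4:5]
    pins.append((x+(q*xx).sum()/q.sum(),y+(q*yy).sum()/q.sum()))
W=[on_z(w,*p,.057) for p in pins]
d=lambda i,j: round(float(np.linalg.norm(W[i]-W[j])*1e3),1); print("gaps back",d(0,1),"side",d(2,3),d(4,5),"front",d(6,7),"across",d(2,4),d(3,5))
a=d(0,1)/2; h=(d(2,3)+d(4,5))/4
Mp=np.array([(38.75,a),(38.75,-a),(h,-39.75),(-h,-39.75),(h,39.75),(-h,39.75),(-38.75,28.75),(-38.75,-28.75)])/1e3
print("nest by pins",fit(Mp,W))
P=np.array([(32,33),(32,-33),(-32,33),(-32,-33),(18,23),(18,-23),(-18,23),(-18,-23),(-87,22),(-87,-22)])/1e3; P=np.c_[P,np.full(10,.005)]
uv=px([(467,50),(740,48),(467,314),(740,313),(509,106),(699,105),(509,257),(699,257),(515,542),(695,542)])
ok,rv,tv=cv2.solvePnP(P,uv,K,None); pr=cv2.projectPoints(P,rv,tv,K,None)[0].reshape(-1,2); print("err",np.abs(pr-uv).max(1).round(1))
Rw=w["R"].T@cv2.Rodrigues(rv)[0]; p=w["R"].T@(tv.ravel()-w["t"])
print("plate",p.round(4),"yaw",np.degrees(np.arctan2(Rw[1,0],Rw[0,0])).round(2),"pitch",np.degrees(np.arcsin(Rw[2,0])).round(2),"roll",np.degrees(np.arcsin(Rw[2,1])).round(2),"tcp",s["ee_pos"].round(4))
E
python3 pl.py
```

```text
block 0.10269040613281731 0.103472228033743 0.09600157447607094 0.09647483220239438
nest by block (array([0.52124903, 0.31367431]), np.float64(19.739111246208505), array([0.9, 1.3, 1.3, 0.6]))
gaps back 36.0 side 36.1 36.1 front 59.0 across 79.5 79.6
nest by pins (array([0.52127617, 0.31462188]), np.float64(19.53951652221663), array([0. , 0. , 0. , 0.1, 0.1, 0.1, 0.8, 0.7]))
err [0.3 0.2 0.3 0.4 0.7 0.7 0.3 0.7 0.7 0.3]
plate [0.5719 0.1864 0.1647] yaw 21.03 pitch -0.99 roll -0.37 tcp [0.5122 0.1627 0.1572]
```

Both fits are tight (pins to under 1 mm): nest (0.5213, 0.3146) yaw 19.5°, plate origin (0.5719, 0.1864) yaw 21.0°, pitch -1°. Next, move over the seat.

>>> drive_tool:
  plan:
    - [[0.33,-0.9,-1.5],[-0.2,0.5,0],20]
    - [[0,0,0],[-0.25,0.65,0],20]
    - [[0,0,0],[-0.25,0.65,0],20]
    - [[0,0,0],[-0.25,0.65,0],20]
    - [[0,0,0],[-0.25,0.6,-0.3],20]
    - [[0,0,0],[-0.08,0.2,-0.6],20]
    - [[0,0,0],[0,0,-0.6],20]
    - [[0,0,0],[0,0,-0.4],20]
    - [[0,0,0],[0,0,0],20]
    - [[0,0,0],[0,0,0],20]

```text
time_s: 13.22
ee_pos: [0.4598, 0.2884, 0.0788]
orientation: [-3.028, -0.492, -0.428]
force: [0.3, 0.5, -2.3]
width: 0.487
```

Run:
```python
from h import *
import pickle
# want plate seated: keep tool orientation relative = yaw change -1.5 from w6 pose
s=arm.sense(); w=pickle.load(open("w6.pkl","rb"))
w7=cam("wrist"); pickle.dump(w7,open("w7.pkl","wb"))
# camera is fixed to tool: relative rotation of camera gives tool rotation since w6
D=R.from_matrix(w7["R"].T@w["R"]); print("turned",np.degrees(D.as_rotvec()).round(2))
off=D.apply(np.array([.5719,.1864,.1647])-np.array([.5122,.1627,.1572])); p=s["ee_pos"]+off
print("tcp",s["ee_pos"].round(4),"plate",p.round(4),"shift xy",(np.array([.5213,.3146,.045])-p)/.04,s["force"])
```

```text
turned [ 0.33 -1.   -2.44]
tcp [0.4598 0.2884 0.0788] plate [0.5203 0.3095 0.0875] shift xy [ 0.02498266  0.12681623 -1.06156823] [ 0.29244764  0.49716552 -2.29323168]
```

>>> drive_tool:
  plan:
    - [[0,0,0.9],[0.03,0.1,0],20]
    - [[0,0,0],[0,0,-0.25],20]
    - [[0,0,0],[0,0,0],20]
    - [[0,0,0],[0,0,0],20]

```text
time_s: 13.78
ee_pos: [0.4621, 0.2931, 0.0702]
orientation: [-3.02, -0.516, -0.432]
force: [-0.1, -0.0, -2.0]
width: 0.482
```

```bash
cat > ck.py <<'E'
from h import *
import pickle
s=arm.sense(); w=pickle.load(open("w6.pkl","rb")); w7=cam("wrist")
D=R.from_matrix(w7["R"].T@w["R"]); print("turned",np.degrees(D.as_rotvec()).round(2))
off=D.apply(np.array([.5719,.1864,.1647])-np.array([.5122,.1627,.1572])); p=s["ee_pos"]+off
print("tcp",s["ee_pos"].round(4),"plate",p.round(4),"shift xy",(np.array([.5213,.3146,.045])-p)/.04,s["force"])
E
python3 ck.py
```

```text
turned [ 0.43 -1.15 -1.49]
tcp [0.4621 0.2931 0.0702] plate [0.5222 0.3152 0.0791] shift xy [-0.02253506 -0.01560218 -0.85297871] [-0.12034024 -0.03121707 -1.9999484 ]
```

>>> drive_tool:
  plan:
    - [[0,0,0],[-0.02,-0.015,-0.25],20]
    - [[0,0,0],[0,0,-0.2],20]
    - [[0,0,0],[0,0,-0.1],20]
    - [[0,0,0],[0,0,-0.08],20]
    - [[0,0,0],[0,0,0],20]

```text
time_s: 14.45
ee_pos: [0.4606, 0.2921, 0.0423]
orientation: [-3.021, -0.516, -0.429]
force: [-0.9, 0.7, -1.4]
width: 0.488
```

```bash
python3 ck.py
```

```text
turned [ 0.38 -1.07 -1.49]
tcp [0.4606 0.2921 0.0423] plate [0.5208 0.3142 0.0511] shift xy [ 0.01329622  0.00927422 -0.15246339] [-0.91521396  0.65831457 -1.42643479]
```

>>> drive_tool:
  plan:
    - [[0,0,0],[0.01,0.01,-0.06],20]
    - [[0,0,0],[0,0,-0.05],20]
    - [[0,0,0],[0,0,-0.03],20]
    - [[0,0,0],[0,0,0],20]
    - [[0,0,0],[0,0,0],20]

```text
time_s: 15.12
ee_pos: [0.4616, 0.2929, 0.0375]
orientation: [-3.02, -0.516, -0.432]
force: [-0.3, -0.7, -1.5]
width: 0.483
```

>>> drive_tool:
  plan:
    - [[0,0,0],[0,0,-0.03],20]
    - [[0,0,0],[0,0,-0.02],20]
    - [[0,0,0],[0,0,0],20]

```text
time_s: 15.5
ee_pos: [0.4617, 0.2929, 0.0354]
orientation: [-3.02, -0.516, -0.432]
force: [0.6, 0.0, -2.0]
width: 0.483
```

>>> drive_tool:
  plan:
    - [[0,0,0],[0,0,-0.03],20]
    - [[0,0,0],[0,0,0],20]

```text
time_s: 15.75
ee_pos: [0.4621, 0.2932, 0.0352]
orientation: [-3.019, -0.516, -0.434]
force: [-0.6, 0.3, -0.8]
width: 0.485
```

>>> drive_tool:
  plan:
    - [[0,0,0],[0,0,-0.03],20]
    - [[0,0,0],[0,0,0],20]

```text
time_s: 16.0
ee_pos: [0.4626, 0.2935, 0.0351]
orientation: [-3.019, -0.516, -0.437]
force: [-1.0, -0.1, 0.6]
width: 0.488
```

```bash
python3 ck.py
```

```text
turned [ 0.53 -1.32 -1.49]
tcp [0.4626 0.2935 0.0351] plate [0.5227 0.3155 0.0442] shift xy [-0.03387776 -0.02289263  0.01989208] [-0.97517698 -0.05785213  0.63787518]
```

Contact is sensed with the estimated underside at the block top. Release and back off.

>>> drive_tool:
  plan:
    - [[0,0,0],[0,0,0],50]
    - [[0,0,0],[0,0,0],60]
    - [[0,0,0],[0,0,0],75]
    - [[0,0,0],[0,0,0],85]
    - [[0,0,0],[0,0,0],85]
    - [[0,0,0],[-0.05,-0.02,0.3],85]
    - [[0,0,0],[-0.1,-0.04,0.5],85]
    - [[0,0,0],[-0.2,-0.08,0.8],85]
    - [[0,0,0],[-0.3,-0.1,0.9],85]
    - [[0,0,0],[-0.3,-0.1,0.9],85]
    - [[0,0,0],[0,0,0],85]

```text
time_s: 17.42
ee_pos: [0.4229, 0.2792, 0.1795]
orientation: [-3.016, -0.515, -0.442]
force: [0.0, 0.2, 0.3]
width: 0.999
```

Run:
```python
from h import *
import pickle
w=cam("wrist"); b=cam("side"); pickle.dump((w,b),open("w8.pkl","wb"))
s=arm.sense(); print(s["ee_pos"],s["force"],s["width"],s["time_s"])
u,v=map(int,proj(w,(.51,.31,.05))); print(u,v)
o=np.zeros((500,800,3),np.uint8); y0=max(0,v-90); x0=u-100; c=w["im"][y0:y0+250,x0:x0+200]; print(x0,y0,c.shape); c=cv2.resize(c,None,fx=2,fy=2); o[:c.shape[0],:400]=c[:,:400]
o[:400,400:]=cv2.resize(b["im"][290:380,365:455],(400,400),interpolation=cv2.INTER_CUBIC)
cv2.imwrite("pics/m.png",o)
```

```text
[0.42216839 0.2785069  0.17496205] [-0.08701258  0.81760711 -0.61689391] 0.9927525920707753 17.525
318 127
218 37 (250, 200, 3)
```

View pics/m.png

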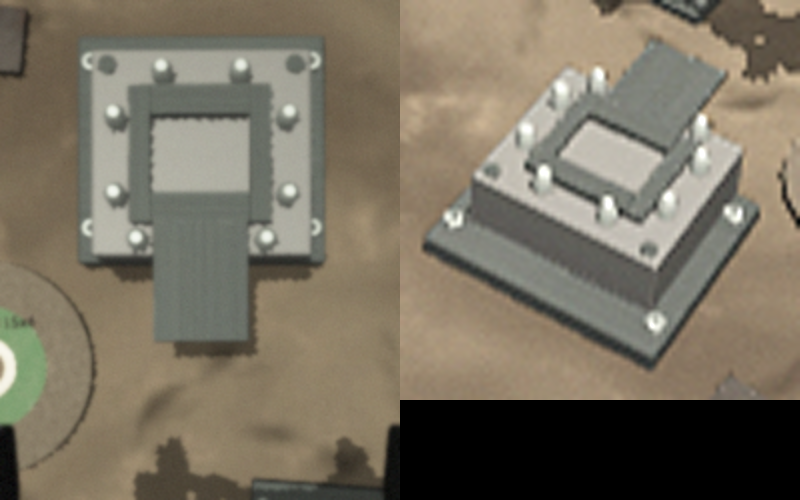

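Both views show the plate inside all eight pins, flat on the block, with its tongue out between the two front pins (138,238) and (267,238). Gripper and arm are clear. I'll hand it in.

```bash
python3 -c "
from h import *
s=arm.sense(); print(s['joint_vel'].round(3),s['time_s']); print(arm.finish_job())"
```

```text
[-0.003  0.028  0.038 -0.    -0.005 -0.   ] 17.525
the job is handed in; nothing more can be done
None
```

The plate is seated in the largest nest, and the job was handed in at 17.5 s of the 61 s allowed.

- **Slide:** I pulled the plate along the guides with the shut, 42°-tilted fingertips in its window. The overhang measured about 41 mm over the bolster edge.
- **Carry:** I gripped the tongue by its sides at 80 N and lifted the plate clear. I found the nest from its pins, with fits within 0.8 mm.
- **Placing:** I lowered it in small steps until I felt light contact, then let go and backed off.

**Last checks:** The wrist and side pictures show the plate flat between all eight pins, with the tongue out between the two front ones. The hand was open and well clear. I saw no other loose thing moved, though I did not measure that.

**Disagreements:**
- The press yaw came out as -4.7° from the top view and about -6.8° from the wrist view. I used -6.7°.
- The plate's height in the hand differed by about 2 to 3 mm between two estimates, so I relied on contact for the final lowering.
- At contact, the position estimate was 1 to 2 mm off the seat.

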